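# Set the humidity pod's vent collar to four and snap its cap on

### The job

On the counter's humidity pod, turn the clicking vent collar until its red pointer rests at the row of four dots (the orange row), and only then fetch the cream cap and press it straight down onto the brass stud until it clicks fully home. Keep pressing firmly down after the click and finish while still holding that push: do not let go or back off. Leave the capo, glass slide, pick tin and pick stack where they are.

Things in the scene. Friction and masses are not known exactly. Their poses are not given: they have to be found in the camera images.
- pod: Humidity pod, fixed: black round base 116 mm across, 8 mm high, with vent collar and stud on its axis. Origin: centre of underside, z up. On the base, outside the collar, five radial rows of 1, 2, 3, 4, 5 dots (four orange, the rest white) lie at -48, -24, 0, +24, +48 degrees from the pod's x axis, counter-clockwise positive from above.
- collar (a joint): Turn of the vent collar about the pod's vertical axis, rad, growing counter-clockwise from above. Red pointer at one dot 0, two 0.42, three 0.84, four 1.26, five 1.68; end stops just beyond one and five. A spring detent (about 0.1 N m) pulls it into each row. It starts near one or two dots.
- collar_grip (a point): Point on the collar's axis, 29 mm above the counter. The collar is a round knurled aluminium ring 54 mm across, from 9 to 35 mm above the counter; grip it across its diameter from above, in any direction (fingertips above the 8 mm high base). The stud sticks up through it.
- collar_pointer (a point): Outer end of the red pointer line, on the collar's top edge (27 mm from the axis, 35 mm above the counter).
- stud: Brass stud on the pod's axis, fixed, 19 mm thick, top 58 mm above the counter. Origin on the axis, 8 mm above the counter; z up. Four spring balls stand 3.5 mm out of its side, centred 47.5 mm above the counter; pressing the cap over them takes about 8 to 15 N, then the force drops (click) and the cap goes on until its ceiling meets the stud's top.
- stud_top (a point): Centre of the stud's flat top (11 mm across; the last 4 mm are tapered), 58 mm above the counter.
- cap: Cream snap cap, loose, standing mouth down: 16-sided, 38 mm across flats, 34 mm tall, about 45 g, brass disc on top. Origin: centre of its underside (mouth), z up. Mouth 22 mm wide, with a 3 mm high inner lip; hollow 27 mm wide, ceiling 19 mm above the origin. Its origin is about 52 mm above the counter resting unclicked on the balls, 39 mm when fully home.
- slide: Bystander: green glass bottleneck slide, tube 28 mm across and 60 mm tall, standing upright. Origin: centre of its underside.
- pick_tin: Bystander: black plastic pick tin, 75 x 52 x 21 mm. Origin: centre of its underside.
- picks: Bystander: stack of tortoiseshell picks, about 30 mm across, 12 mm high. Origin: centre of its underside.
- capo: Bystander: chrome spring capo lying flat, about 70 x 70 x 14 mm. Origin: under the middle of its bar.

How it is judged:
On the way, in this order (a step that is already met when the one before it is completed fails the run):
1. the collar rests with its pointer at the four-dot row while the cap is still away from the stud (value of joint collar between 1.14 and 1.38 rad and velocity of joint collar between -0.1 and 0.1 rad/s and horizontal distance between cap and stud above 0.05 m), for 0.2 s.
2. the cap is clicked fully home on the stud and still pressed down (z of cap in the frame of pod between 0.034 and 0.042 m and horizontal distance between cap and stud below 0.004 m and angle between cap's own z axis and vertical below 0.12 rad and contact force between cap and stud above 4 N and (contact force between cap and the fingers above 3 N or contact force between cap and the arm above 3 N)), for 0.4 s.
At the end, for the whole second after the job is handed in: The collar is at the four-dot row (1.26 rad, within 0.12), the cap is upright (within 0.12 rad) and fully home on the stud (origin within 3 mm above 39 mm over the counter, within 4 mm of the stud's axis), and the robot still presses it, with more than 4 N between cap and stud (all of step 2 and value of joint collar between 1.14 and 1.38 rad); the arm keeps its last pose, push and grip.
It fails at once if the glass slide is moved more than 20 mm (distance of slide from where it was at the start of the episode above 0.02 m).
It fails at once if the pick tin is moved more than 20 mm (distance of pick_tin from where it was at the start of the episode above 0.02 m).
It fails at once if the stack of picks is moved more than 20 mm (distance of picks from where it was at the start of the episode above 0.02 m).
It fails at once if the capo is moved more than 20 mm (distance of capo from where it was at the start of the episode above 0.02 m).
It also fails if it takes over 54 s, if anything falls off the work surface, if the arm or the gripper's body presses on something with over 40 N, if the wrist force passes 120 N, or if a joint passes its speed limit or range.

### The arm

A 6-joint arm with a two-finger parallel gripper is mounted at the origin on the work surface. World frame = base frame: x ahead of the robot, y to its left, z up, the work surface at z = 0. Lengths are in m, angles in rad, forces in N, time in s.
With the tool pointing down it reaches from about 0.35 to 0.775 m from the base axis. Payload 7.3 kg.
Tool frame: the origin (TCP) lies at the very end of the fingers, on their centre line; the grasp point (between the pads) lies 19 mm behind it (robot.tcp_to_grasp is the z of the grasp point in the tool frame, in m); z points along the fingers, y is the line along which they close (so a half turn about z gives the same grasp; the last joint's range is limited). The gripper opens to 92 mm and grips with 3 to 60 N. Pads are 19 mm wide; open, the fingers measure 130 mm over their backs; the gripper's body (75 mm by 190 mm) begins 47 mm behind the grasp point.
Start: joints at [0.975, 0.342, 1.524, -0, 1.275, -0.146], TCP at [0.228, 0.473, 0.227] pointing down, gripper open.
Joint ranges: [-2.53, 2.53], [-0.77, 2.02], [0.04, 2.7], [-1, 4.14], [0.28, 2.66], [-3.11, 3.11]. Speed limits (rad/s): [2.57, 2.57, 3.14, 3.14, 3.14, 3.14].

### API

Orientations are given as [roll, pitch, yaw] about the fixed x, y, z axes, in that order (R = Rz(yaw) Ry(pitch) Rx(roll)).
In Python, from cell import monitor, read_camera, get_calibration, job, robot gives the robot as it stands. The module is installed in compiled form; this text tells all that it offers.
- The arm moves only by the tool send_rows, never from a script. Its argument "targets" is a list of rows, each an object with "translation": the shift along the tool's x, y, z in cm, a list of three; "spin": the turn about the tool's z in degrees; "jaw": the opening, from 0 (shut) to 1 (fully open). A call has exactly 5 rows; each row is the pose to reach, as a shift and turn from the pose commanded when the call began, along the tool's axes at that moment; what a row does not reach only later rows make up. A row lasts 1/10 s, in which the tool goes at most 50 mm and 8.59 degrees, less where a joint would pass 70% of its speed; a pose out of reach is approached as far as the arm can. A call with a gripper value outside its range is refused whole. The fingers move at their own pace and stop on an object; "force" is the grip in N (left out, the last holds). Time passes only in rows, so rows that repeat a pose let the fingers close, or fill a call up. It gives the time, the measured TCP pose, the force, the opening and the grip force at its end, in the units of the state.
- monitor.observe(): the state, without advancing time (a new reading comes with each control period).
- read_camera(name): name is "scene" or "side" or "wrist"; returns (picture, depth): 480x640x3 uint8, red, green, blue; 480x640 float32, m along the optical axis (not along the pixel's ray), 0 where there is no reading.
- get_calibration(name): a dict with "intrinsics" (3x3 intrinsics, pixels), "D" ([k1, k2, p1, p2, k3] as OpenCV has them; the pictures are not rectified), "origin" and "orientation" of the camera in the world; the wrist camera has in their place "hand_eye" (4x4, takes a point from camera to tool coordinates, whose origin is the TCP and whose axes are the flange's). Camera axes: x right, y up, looking along -z (the intrinsics and any distortion apply to the point x, -y, -z); pixel columns grow to the right and rows downward; lengths in m; the calibration is good to about 2 mm. A picture is of the moment at which its call begins: read the wrist's pose just before it. get_calibration takes no time and is no camera call.
- job.hand_in(): hands the job in; it is judged then, once.
The state is a dict: "time": time; "qpos": joint angles; "qvel": joint speeds; "joint_efforts": joint torques, N m; "tool_pos": TCP position; "tool_rot": TCP orientation; "contact_force": force on the tool from outside, world axes, zero at the start; "torque": the same for the moment, N m; "opening": finger opening in m; "grip_force": force on a finger pad.
Only numpy, scipy, OpenCV 4.12 (cv2) and the standard library are available. Lean on these libraries where they do the work, as an engineer would, in place of code of your own. Each camera call takes 0.05 s, during which the arm holds its last target. There are 200 camera calls.

## Working session

There is one attempt and no reset: what is moved stays moved. The work goes in short steps, Python scripts to look and compute and a tool call to move; the robot and the scene stay as the last step left them, time stands still between calls to the robot, and variables do not carry over. Pictures are saved under pics/ and viewed, at most 10 in all, crops included, and the job is handed in when it is done.

Besides the shell and the picture viewer there is one more tool, called after "Call:" by a JSON object that holds its "api" and its "payload", one argument or row to a line. send_rows: Moves the arm, as the interface text tells. Its arguments: {"type":"object","properties":{"targets":{"type":"array"},"force":{"type":"number"}},"required":["targets"]}

```bash
mkdir -p pics; cat > h.py <<'E'
import numpy as np, cv2
from scipy.spatial.transform import Rotation as R
from cell import monitor, read_camera, get_calibration, job, robot
def rot(o):
    o=np.array(o,float)
    return o if o.shape==(3,3) else (R.from_euler('xyz',o).as_matrix() if o.size==3 else R.from_quat(o).as_matrix())
def campose(name,st=None):
    c=get_calibration(name)
    if 'hand_eye' in c:
        T=np.eye(4);T[:3,:3]=rot(st['tool_rot']);T[:3,3]=st['tool_pos'];T=T@np.array(c['hand_eye']);return c,T[:3,:3],T[:3,3]
    return c,rot(c['orientation']),np.array(c['origin'])
def rays(name,px,st=None):
    c,Rm,o=campose(name,st)
    u=cv2.undistortPoints(np.array(px,float).reshape(-1,1,2),np.array(c['intrinsics'],float),np.array(c['D'],float)).reshape(-1,2)
    d=np.c_[u[:,0],-u[:,1],-np.ones(len(u))]
    return o,d@Rm.T
def onplane(name,px,z,st=None):
    o,d=rays(name,px,st); return o+d*((z-o[2])/d[:,2])[:,None]
def cloud(name,depth,st=None):
    v,u=np.mgrid[0:480,0:640]; o,d=rays(name,np.c_[u.ravel(),v.ravel()],st)
    return (o+d*depth.reshape(-1,1)).reshape(480,640,3)
def save(n,p): cv2.imwrite('pics/'+n,cv2.cvtColor(p,cv2.COLOR_RGB2BGR))
E
python3 - <<'E'
from h import *
st=monitor.observe(); print(st['tool_pos'],st['tool_rot'],st['time'],st['contact_force'],st['opening'],robot.tcp_to_grasp)
for n in ['scene','side','wrist']:
    c=get_calibration(n); print(n,{k:np.round(np.array(v),3).tolist() for k,v in c.items()})
    p,d=read_camera(n); save(n+'0.png',p); np.savez(n+'0.npz',p=p,d=d)
E
```

```text
[0.22801362 0.47245073 0.22605462] [-3.14007791e+00 -2.04153309e-04  2.69181624e+00] 0.0 [-0.11954897  0.55857749 -0.35053147] 0.09220138093675727 -0.0188
scene {'intrinsics': [[589.938, 0.0, 324.105], [0.0, 589.938, 253.581], [0.0, 0.0, 1.0]], 'D': [0.011, 0.0, 0.0, 0.0, 0.0], 'origin': [1.069, -0.581, 0.72], 'orientation': [0.852, -0.014, 0.634]}
side {'intrinsics': [[492.738, 0.0, 322.933], [0.0, 492.738, 237.243], [0.0, 0.0, 1.0]], 'D': [-0.08, 0.0, 0.0, 0.0, 0.0], 'origin': [0.445, 0.554, 0.739], 'orientation': [0.715, 0.002, -2.829]}
wrist {'intrinsics': [[353.921, 0.0, 320.426], [0.0, 353.921, 235.534], [0.0, 0.0, 1.0]], 'D': [-0.062, 0.0, 0.0, 0.0, 0.0], 'hand_eye': [[0.001, 0.966, 0.26, 0.069], [1.0, -0.001, -0.0, -0.0], [0.0, 0.26, -0.966, -0.158], [0.0, 0.0, 0.0, 1.0]]}
```

View pics/scene0.png

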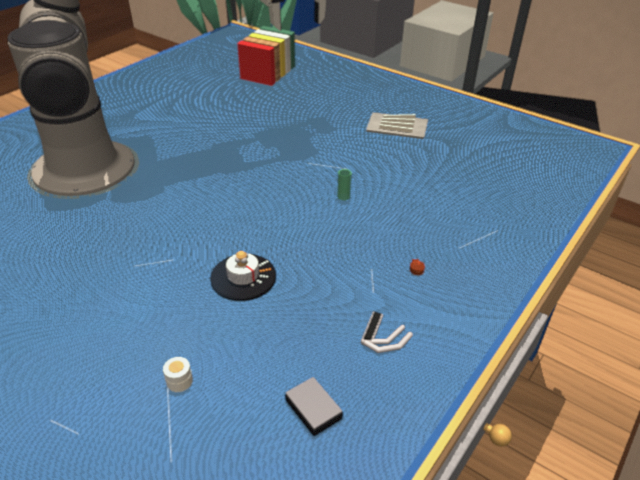

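View pics/side0.png

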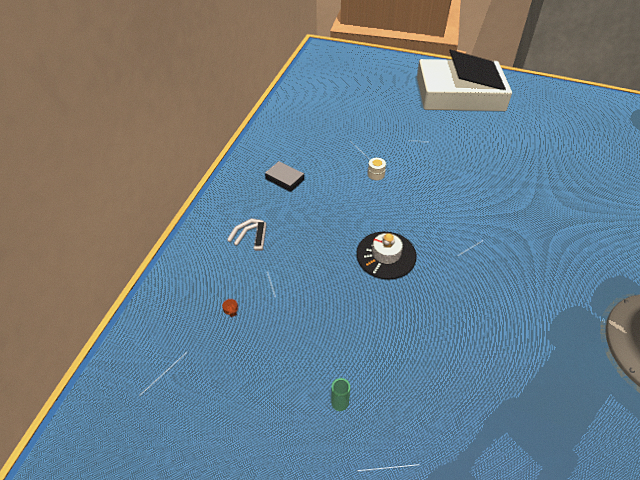

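Scene view: pod at (243,275), cap (177,375), tin (314,405), capo (385,333), picks (417,267), slide (344,184). In the side view the pod is at (387,254) and the cap at (377,168). Next I'll measure them.

```bash
python3 - <<'E'
from h import *
boxes={'scene':dict(pod=(205,245,285,305),cap=(158,352,198,396)),'side':dict(pod=(350,225,422,282),cap=(362,150,392,185))}
for n in ['scene','side']:
    f=np.load(n+'0.npz');p,d=f['p'],f['d']; C=cloud(n,d)
    hsv=cv2.cvtColor(p,cv2.COLOR_RGB2HSV)
    print(n,'table z check',np.median(C[300:310,300:310,2]))
    x0,y0,x1,y1=boxes[n]['pod']
    m=np.zeros((480,640),np.uint8); m[y0:y1,x0:x1]=1
    blk=((hsv[...,2]<50)&(m>0)).astype(np.uint8)
    c=max(cv2.findContours(blk,0,1)[0],key=cv2.contourArea)
    # base outline: fit circle on z=0.008 
    P=onplane(n,cv2.convexHull(c).reshape(-1,2),0.008)
    A=np.c_[2*P[:,:2],np.ones(len(P))];s=np.linalg.lstsq(A,(P[:,:2]**2).sum(1),rcond=None)[0]
    print(' base',s[:2],np.sqrt(s[2]+s[0]**2+s[1]**2))
    H,S,V=[hsv[...,i].astype(int) for i in range(3)]
    red=((H<6)|(H>172))&(S>130)&(V>90)&(m>0); org=(H>6)&(H<20)&(S>120)&(V>120)&(m>0)
    for nm,mk,z in [('red',red,.035),('org',org,.008)]:
        v,u=np.nonzero(mk); Q=onplane(n,np.c_[u,v],z)[:,:2]-s[:2]
        print(nm,[(int(a),int(b),round(np.hypot(*q)*1e3),round(np.degrees(np.arctan2(q[1],q[0])))) for a,b,q in zip(u,v,Q)][:40])
    x0,y0,x1,y1=boxes[n]['cap']
    T=C[y0:y1,x0:x1].reshape(-1,3); T=T[T[:,2]>.028]; print(' cap top',T.mean(0),T.max(0),T.min(0),len(T))
    T=C[225:310,205:285] if n=='scene' else C[225:282,350:422]; T=T.reshape(-1,3);T=T[(T[:,2]>.03)];print(' collar/stud',T[T[:,2]<.042].mean(0),T[T[:,2]>.05].mean(0),T[:,2].max())
    # obstacles
    K=C.reshape(-1,3);K=K[(K[:,2]>.01)&(K[:,2]<.1)&(K[:,0]>.3)&(K[:,0]<1)&(abs(K[:,1])<.6)]
    import collections
    print(sorted(((a*5,b*5),k) for (a,b),k in collections.Counter(map(tuple,np.round(K[:,:2]/.05).astype(int))).items() if k>15))
E
python3 - <<'E'
import cv2,numpy as np
a=cv2.imread('pics/scene0.png')[240:310,200:290];b=cv2.imread('pics/side0.png')[220:290,345:435]
cv2.imwrite('pics/pod0.png',np.vstack([cv2.resize(a,None,fx=4,fy=4,interpolation=2),cv2.resize(b,None,fx=4,fy=4,interpolation=2)]))
E
```

```text
scene table z check 0.0015078298207373275
 base [ 0.52507925 -0.0544311 ] 0.051191005581551895
red [(246, 266, 3, 90), (247, 266, 4, 70), (248, 267, 5, 33), (249, 268, 8, 15), (251, 269, 12, 10), (252, 270, 15, 5), (252, 271, 17, -2), (253, 271, 18, 1), (252, 272, 18, -8), (253, 272, 20, -4), (252, 273, 20, -12), (253, 273, 21, -9), (253, 274, 23, -13), (253, 275, 25, -16), (253, 276, 28, -19), (253, 277, 30, -21), (253, 278, 32, -23), (253, 279, 34, -25), (253, 280, 36, -26)]
org [(243, 252, 71, 137), (237, 253, 71, 146), (244, 253, 68, 135), (245, 253, 67, 134), (237, 254, 68, 146), (238, 254, 67, 145), (243, 254, 65, 137), (244, 254, 65, 135), (245, 254, 65, 134), (237, 255, 65, 147), (238, 255, 65, 145), (239, 255, 64, 144), (240, 255, 63, 142), (241, 255, 63, 140), (242, 255, 63, 139), (243, 255, 62, 137), (244, 255, 62, 136), (245, 255, 62, 134), (237, 256, 62, 147), (238, 256, 62, 146), (239, 256, 61, 144), (240, 256, 61, 142), (241, 256, 60, 141), (242, 256, 60, 139), (243, 256, 60, 137), (244, 256, 59, 136), (245, 256, 59, 134), (238, 257, 59, 146), (239, 257, 59, 145), (240
[... 3139 characters left out ...]
((np.int64(50), np.int64(-5)), 452), ((np.int64(50), np.int64(0)), 115), ((np.int64(50), np.int64(25)), 460), ((np.int64(55), np.int64(-60)), 70), ((np.int64(55), np.int64(-55)), 108), ((np.int64(55), np.int64(-25)), 34), ((np.int64(55), np.int64(-5)), 193), ((np.int64(55), np.int64(25)), 42), ((np.int64(60), np.int64(-30)), 43), ((np.int64(60), np.int64(-25)), 207), ((np.int64(75), np.int64(-20)), 205), ((np.int64(75), np.int64(-15)), 113), ((np.int64(75), np.int64(-5)), 66), ((np.int64(75), np.int64(0)), 114), ((np.int64(75), np.int64(15)), 172), ((np.int64(80), np.int64(-20)), 243), ((np.int64(80), np.int64(-15)), 58), ((np.int64(80), np.int64(-5)), 53), ((np.int64(80), np.int64(0)), 20)]
```

View pics/pod0.png

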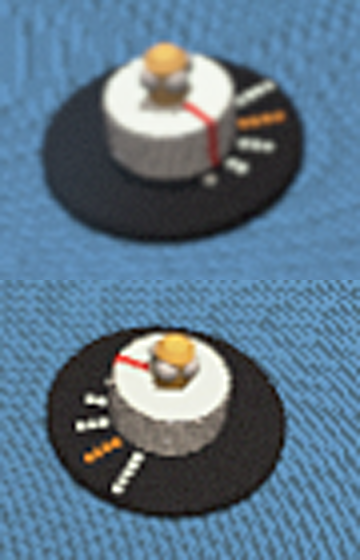

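The pod is at about (0.516,-0.048), and the red pointer sits between the one- and two-dot rows. I'll move over the pod for a close look.

Call:
{"api": "send_rows", "payload": {
  "targets": [
    {"translation":[-4,-2.85,0],"spin":0,"jaw":1},
    {"translation":[-8,-5.7,0],"spin":0,"jaw":1},
    {"translation":[-12,-8.6,0],"spin":0,"jaw":1},
    {"translation":[-16,-11.4,0],"spin":0,"jaw":1},
    {"translation":[-20,-14.2,0],"spin":0,"jaw":1}
  ]
}}

```text
time: 0.65
tool_pos: [0.347, 0.2562, 0.2267]
tool_rot: [3.142, 0.0, 2.692]
contact_force: [0.1, 0.0, 0.5]
opening: 0.0919
grip_force: 0.0
```

Call:
{"api": "send_rows", "payload": {
  "targets": [
    {"translation":[-4,-2.85,0],"spin":0,"jaw":1},
    {"translation":[-8,-5.7,0],"spin":0,"jaw":1},
    {"translation":[-12,-8.6,0],"spin":0,"jaw":1},
    {"translation":[-16,-11.4,0],"spin":0,"jaw":1},
    {"translation":[-20,-14.2,0],"spin":0,"jaw":1}
  ]
}}

```text
time: 1.15
tool_pos: [0.4655, 0.0412, 0.2267]
tool_rot: [3.141, -0.0, 2.691]
contact_force: [0.8, 0.7, -0.2]
opening: 0.0916
grip_force: 0.0
```

Call:
{"api": "send_rows", "payload": {
  "targets": [
    {"translation":[-4,-2.85,0],"spin":0,"jaw":1},
    {"translation":[-8.5,-5.9,0],"spin":0,"jaw":1},
    {"translation":[-8.5,-5.9,0],"spin":0,"jaw":1},
    {"translation":[-8.5,-5.9,0],"spin":0,"jaw":1},
    {"translation":[-8.5,-5.9,0],"spin":0,"jaw":1}
  ]
}}

```text
time: 1.65
tool_pos: [0.5152, -0.046, 0.2264]
tool_rot: [3.141, -0.001, 2.692]
contact_force: [-0.5, 0.4, 0.3]
opening: 0.0919
grip_force: 0.0
```

```bash
python3 - <<'E'
from h import *
st=monitor.observe(); p,d=read_camera('wrist'); save('w1.png',p); np.savez('w1.npz',p=p,d=d,pos=st['tool_pos'],rot=st['tool_rot'])
print(st['time'],st['tool_pos'],st['tool_rot'],st['qpos'],st['contact_force'])
E
```

```text
1.65 [ 0.51515223 -0.04599135  0.22638137] [ 3.14140077e+00 -1.45807133e-03  2.69219120e+00] [-2.37609105e-01  3.28796656e-01  1.54463527e+00  5.17401522e-04
  1.26954592e+00 -1.35915770e+00] [-0.51962179  0.44717848  0.34927523]
```

View pics/w1.png

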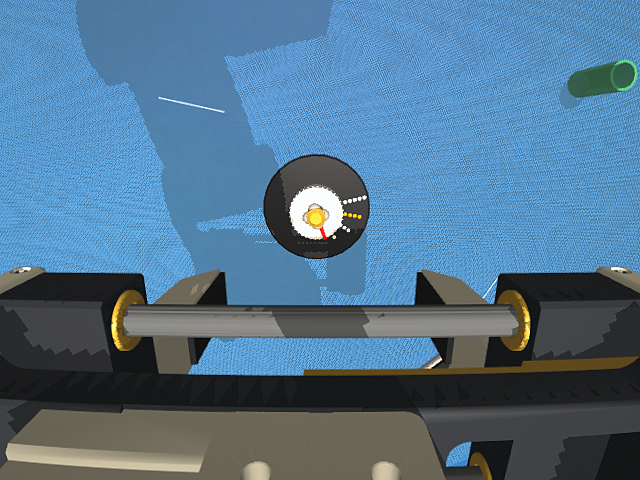

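Wrist view: pod base centred at (316,206), stud at (316,217), pointer near (324,235), orange row at (353,215), slide at the far right. Now the pod axis and pointer angle.

```bash
cat > pod.py <<'E'
from h import *
def pod(f,box):
    p=f['p'];st=dict(tool_pos=f['pos'],tool_rot=f['rot']);hsv=cv2.cvtColor(p,cv2.COLOR_RGB2HSV);H,S,V=[hsv[...,i].astype(int) for i in range(3)]
    m=np.zeros((480,640),bool);x0,y0,x1,y1=box;m[y0:y1,x0:x1]=1
    nb=(~((H>95)&(H<120)&(S>100))&m).astype(np.uint8)
    nb=cv2.morphologyEx(nb,cv2.MORPH_OPEN,np.ones((5,5)))
    c=max(cv2.findContours(nb,0,1)[0],key=cv2.contourArea)
    h=cv2.convexHull(c).reshape(-1,2)
    def fit(P):
        s=np.linalg.lstsq(np.c_[2*P[:,:2],np.ones(len(P))],(P[:,:2]**2).sum(1),rcond=None)[0];return s[:2],np.sqrt(s[2]+s[0]**2+s[1]**2)
    ctr,r=fit(onplane('wrist',h,.008,st));print('base',ctr,r)
    wh=((V>200)&(S<40)&m).astype(np.uint8)
    c=max(cv2.findContours(wh,0,1)[0],key=cv2.contourArea);c2,r2=fit(onplane('wrist',cv2.convexHull(c).reshape(-1,2),.035,st));print('collar',c2,r2)
    red=((H<6)|(H>172))&(S>150)&(V>90)&m; org=(H>12)&(H<30)&(S>120)&(V>120)&m
    v,u=np.nonzero(red);Q=onplane('wrist',np.c_[u,v],.035,st)[:,:2]-ctr;k=(np.hypot(*Q.T)>.012)&(np.hypot(*Q.T)<.0285);q=Q[k].mean(0);ar=np.degrees(np.arctan2(q[1],q[0]))
    v,u=np.nonzero(org);Q=onplane('wrist',np.c_[u,v],.058,st)[:,:2]-ctr;k=np.hypot(*Q.T)<.009;print('studtop',onplane('wrist',np.c_[u,v],.058,st)[k,:2].mean(0),k.sum())
    Q=onplane('wrist',np.c_[u,v],.008,st)[:,:2]-ctr;k=np.hypot(*Q.T)>.029;q=Q[k].mean(0);ao=np.degrees(np.arctan2(q[1],q[0]))
    print('red',ar,'orange',ao,'diff',(ao-ar+180)%360-180,k.sum(),'collar rad',1.26-np.radians(ao-ar))
E
python3 -c "
from pod import *
pod(np.load('w1.npz'),(255,145,380,268))"
```

```text
base [ 0.51394384 -0.05102006] 0.05698989866547619
collar [ 0.51377117 -0.05051019] 0.02724307569687304
studtop [ 0.51364564 -0.05088896] 269
red -6.65846777233038 orange 53.568197411404164 diff 60.22666518373455 58 collar rad 0.2088463950475965
```

Call:
{"api": "send_rows", "payload": {
  "targets": [
    {"translation":[-0.1,-0.5,4],"spin":0,"jaw":1},
    {"translation":[-0.1,-0.5,8.5],"spin":0,"jaw":1},
    {"translation":[-0.1,-0.5,13],"spin":0,"jaw":1},
    {"translation":[-0.1,-0.5,17],"spin":0,"jaw":1},
    {"translation":[-0.1,-0.5,18],"spin":0,"jaw":1}
  ]
}}

```text
time: 2.2
tool_pos: [0.5115, -0.0497, 0.0435]
tool_rot: [-3.14, -0.007, 2.694]
contact_force: [0.0, -0.2, 0.7]
opening: 0.0918
grip_force: 0.0
```

Call:
{"api": "send_rows", "payload": {
  "targets": [
    {"translation":[0,0,1.2],"spin":0,"jaw":1},
    {"translation":[0,0,2.4],"spin":0,"jaw":1},
    {"translation":[0,0,3.4],"spin":0,"jaw":1},
    {"translation":[0,0,3.4],"spin":0,"jaw":1},
    {"translation":[0,0,3.4],"spin":0,"jaw":1}
  ]
}}

```text
time: 2.7
tool_pos: [0.515, -0.052, 0.0132]
tool_rot: [3.141, 0.001, 2.692]
contact_force: [-0.1, -0.1, -0.0]
opening: 0.0922
grip_force: 0.0
```

Call:
{"api": "send_rows", "payload": {
  "targets": [
    {"translation":[0,0,0],"spin":0,"jaw":0.5},
    {"translation":[0,0,0],"spin":0,"jaw":0.45},
    {"translation":[0,0,0],"spin":0,"jaw":0.4},
    {"translation":[0,0,0],"spin":0,"jaw":0.4},
    {"translation":[0,0,0],"spin":0,"jaw":0.4}
  ],
  "force": 20
}}

```text
time: 3.2
tool_pos: [0.5147, -0.0519, 0.0128]
tool_rot: [3.141, 0.0, 2.692]
contact_force: [-0.0, -0.5, 0.7]
opening: 0.0564
grip_force: 0.0
```

Call:
{"api": "send_rows", "payload": {
  "targets": [
    {"translation":[0,0,0],"spin":0,"jaw":0.4},
    {"translation":[0,0,0],"spin":0,"jaw":0.4},
    {"translation":[0,0,0],"spin":0,"jaw":0.4},
    {"translation":[0,0,0],"spin":0,"jaw":0.4},
    {"translation":[0,0,0],"spin":0,"jaw":0.4}
  ],
  "force": 20
}}

```text
time: 3.7
tool_pos: [0.5151, -0.0512, 0.0129]
tool_rot: [3.14, 0.001, 2.692]
contact_force: [2.8, 5.2, 0.2]
opening: 0.0536
grip_force: 20.0
```

Call:
{"api": "send_rows", "payload": {
  "targets": [
    {"translation":[0,0,0],"spin":-6,"jaw":0.4},
    {"translation":[0,0,0],"spin":-12,"jaw":0.4},
    {"translation":[0,0,0],"spin":-18,"jaw":0.4},
    {"translation":[0,0,0],"spin":-24,"jaw":0.4},
    {"translation":[0,0,0],"spin":-30,"jaw":0.4}
  ],
  "force": 25
}}

```text
time: 4.2
tool_pos: [0.5152, -0.0507, 0.0129]
tool_rot: [3.14, 0.001, -3.064]
contact_force: [3.2, 9.2, 0.1]
opening: 0.0535
grip_force: 25.0
```

Call:
{"api": "send_rows", "payload": {
  "targets": [
    {"translation":[0,0,0],"spin":-6,"jaw":0.4},
    {"translation":[0,0,0],"spin":-12,"jaw":0.4},
    {"translation":[0,0,0],"spin":-18,"jaw":0.4},
    {"translation":[0,0,0],"spin":-24,"jaw":0.4},
    {"translation":[0,0,0],"spin":-30,"jaw":0.4}
  ],
  "force": 25
}}

```text
time: 4.7
tool_pos: [0.515, -0.0502, 0.0128]
tool_rot: [3.14, 0.002, -2.54]
contact_force: [2.6, 11.1, 1.5]
opening: 0.0537
grip_force: 25.0
```

```bash
python3 - <<'E'
from h import *
st=monitor.observe(); p,d=read_camera('wrist'); save('w2.png',p); np.savez('w2.npz',p=p,d=d,pos=st['tool_pos'],rot=st['tool_rot'])
print(st['time'],st['tool_pos'],st['tool_rot'],st['qpos'],st['contact_force'],st['torque'])
E
```

```text
4.7 [ 0.51501265 -0.05016671  0.01284941] [ 3.14026883e+00  1.99926246e-03 -2.54043523e+00] [-0.24676747  0.60177357  1.78894084  0.00348224  0.75055143 -2.42126877] [ 2.64175816 11.07738399  1.4802542 ] [ 1.81619523 -0.49935882 -0.06600529]
```

View pics/w2.png

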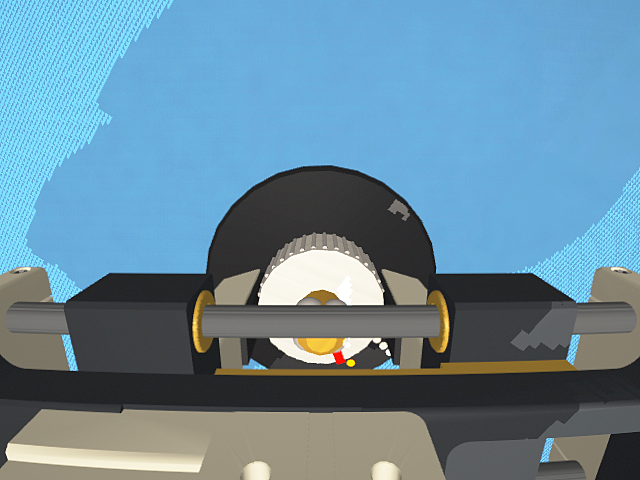

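Pointer at (339,357), next to an orange dot at (351,363). I'll measure both bearings.

```bash
python3 - <<'E'
from h import *
f=np.load('w2.npz');p=f['p'];st=dict(tool_pos=f['pos'],tool_rot=f['rot']);hsv=cv2.cvtColor(p,cv2.COLOR_RGB2HSV);H,S,V=[hsv[...,i].astype(int) for i in range(3)]
m=np.zeros((480,640),bool);m[345:368,325:365]=1
ctr=np.array([.5138,-.0508])
red=((H<6)|(H>172))&(S>150)&(V>90)&m; org=(H>20)&(H<32)&(S>150)&(V>150)&m;org[:,:344]=0
for k,z in((red,.035),(org,.008)):
    v,u=np.nonzero(k);Q=onplane('wrist',np.c_[u,v],z,st)[:,:2]-ctr;q=Q.mean(0);print(u.mean(),v.mean(),k.sum(),np.hypot(*q),np.degrees(np.arctan2(q[1],q[0])))
E
```

```text
338.85981308411215 357.7102803738318 107 0.024928588377839147 51.736318466760196
350.2682926829268 362.4390243902439 41 0.04774112320412412 53.06141983295628
```

Aligned to within about 1.5°. Release, retreat and verify.

Call:
{"api": "send_rows", "payload": {
  "targets": [
    {"translation":[0,0,0],"spin":-1,"jaw":0.4},
    {"translation":[0,0,0],"spin":-1,"jaw":0.4},
    {"translation":[0,0,0],"spin":-1,"jaw":0.8},
    {"translation":[0,0,0],"spin":-1,"jaw":0.9},
    {"translation":[0,0,0],"spin":-1,"jaw":1}
  ]
}}

```text
time: 5.25
tool_pos: [0.5146, -0.0521, 0.0127]
tool_rot: [-3.142, -0.0, -2.527]
contact_force: [-0.1, 0.0, 0.4]
opening: 0.0732
grip_force: 0.0
```

Call:
{"api": "send_rows", "payload": {
  "targets": [
    {"translation":[0,0,0],"spin":0,"jaw":1},
    {"translation":[0,0,-2],"spin":0,"jaw":1},
    {"translation":[0,0,-6],"spin":0,"jaw":1},
    {"translation":[0,0,-11],"spin":0,"jaw":1},
    {"translation":[0,0,-15],"spin":0,"jaw":1}
  ]
}}

```text
time: 5.75
tool_pos: [0.5148, -0.0522, 0.1651]
tool_rot: [-3.141, 0.001, -2.527]
contact_force: [0.7, -0.7, -0.7]
opening: 0.0917
grip_force: 0.0
```

Call:
{"api": "send_rows", "payload": {
  "targets": [
    {"translation":[0,0,0],"spin":8,"jaw":1},
    {"translation":[0,0,0],"spin":16,"jaw":1},
    {"translation":[0,0,0],"spin":24,"jaw":1},
    {"translation":[0,0,0],"spin":32,"jaw":1},
    {"translation":[0,0,0],"spin":32,"jaw":1}
  ]
}}

```text
time: 6.25
tool_pos: [0.5145, -0.052, 0.1627]
tool_rot: [3.142, -0.0, -3.087]
contact_force: [0.2, -0.3, -0.5]
opening: 0.0917
grip_force: 0.0
```

```bash
python3 - <<'E'
from pod import *
st=monitor.observe(); p,d=read_camera('wrist'); save('w3.png',p); np.savez('w3.npz',p=p,d=d,pos=st['tool_pos'],rot=st['tool_rot'])
print(st['time'],st['tool_pos'],st['tool_rot'],st['qpos'])
q=onplane('wrist',[[0,0]],0,st)
pod(np.load('w3.npz'),(235,125,400,290))
E
```

```text
6.25 [ 0.5144541  -0.05204286  0.16269389] [ 3.14158989e+00 -1.43938857e-04 -3.08673175e+00] [-2.49088974e-01  3.89299473e-01  1.64230970e+00 -4.51490595e-05
  1.11012165e+00 -1.87472613e+00]
base [ 0.51388762 -0.0511648 ] 0.05704652001301511
collar [ 0.5143401  -0.05088059] 0.027360641136115305
studtop [ 0.51353521 -0.05117315] 399
red 53.81586654569318 orange 53.5736828194731 diff -0.24218372622007678 49 collar rad 1.264226903417289
```

View pics/w3.png

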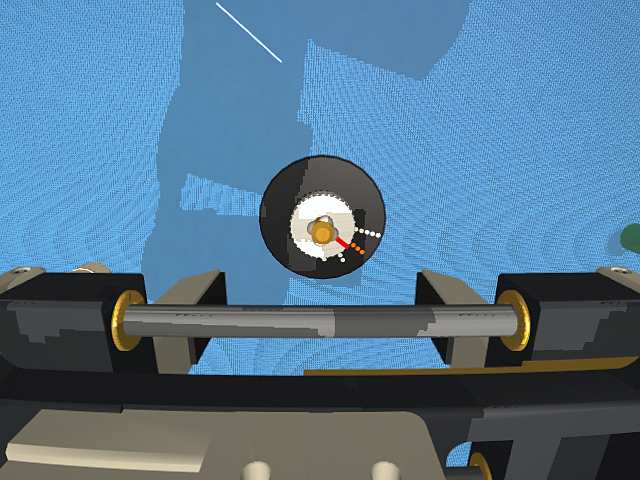

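Collar is at 1.26 rad: the pointer is in line with the orange row at (355,246). Next, the cap.

Call:
{"api": "send_rows", "payload": {
  "targets": [
    {"translation":[-1.3,-4.5,-0.6],"spin":0,"jaw":1},
    {"translation":[-2.6,-9,-1.2],"spin":0,"jaw":1},
    {"translation":[-3.9,-13.5,-1.8],"spin":0,"jaw":1},
    {"translation":[-5.2,-18,-2.4],"spin":0,"jaw":1},
    {"translation":[-6.4,-22.2,-3],"spin":0,"jaw":1}
  ]
}}

```text
time: 6.8
tool_pos: [0.5912, -0.2721, 0.1928]
tool_rot: [-3.142, -0.0, -3.082]
contact_force: [-0.1, 0.4, 0.9]
opening: 0.092
grip_force: 0.0
```

Call:
{"api": "send_rows", "payload": {
  "targets": [
    {"translation":[0,0,0],"spin":0,"jaw":1},
    {"translation":[0,0,0],"spin":0,"jaw":1},
    {"translation":[0,0,0],"spin":0,"jaw":1},
    {"translation":[0,0,0],"spin":0,"jaw":1},
    {"translation":[0,0,0],"spin":0,"jaw":1}
  ]
}}

```text
time: 7.3
tool_pos: [0.591, -0.2687, 0.1929]
tool_rot: [3.141, 0.0, -3.083]
contact_force: [-0.1, 0.1, 0.6]
opening: 0.0911
grip_force: 0.0
```

```bash
python3 - <<'E'
from h import *
st=monitor.observe(); p,d=read_camera('wrist'); save('w4.png',p); np.savez('w4.npz',p=p,d=d,pos=st['tool_pos'],rot=st['tool_rot'])
print(st['time'],st['tool_pos'],st['tool_rot'])
C=cloud('wrist',d,st)
m=(C[...,2]>.028)&(C[...,2]<.04)&(abs(C[...,0]-.59)<.05)&(abs(C[...,1]+.27)<.05)
c=max(cv2.findContours(m.astype(np.uint8),0,1)[0],key=cv2.contourArea)
(x,y),r=cv2.minEnclosingCircle(onplane('wrist',c.reshape(-1,2),.034,st)[:,:2].astype(np.float32)); print('top circle',x,y,r,cv2.boundingRect(c))
hsv=cv2.cvtColor(p,cv2.COLOR_RGB2HSV);k=m&(hsv[...,0]>12)&(hsv[...,0]<30)&(hsv[...,1]>110)
v,u=np.nonzero(k);print('disc',onplane('wrist',np.c_[u,v],.034,st).mean(0),k.sum(),u.mean(),v.mean(),np.median(C[k][:,2]))
h=onplane('wrist',c.reshape(-1,2),.034,st)[:,:2].astype(np.float32)
print(cv2.minAreaRect(h))
E
```

```text
7.3 [ 0.59102383 -0.26867499  0.19294742] [ 3.14143306e+00  3.93495347e-05 -3.08321391e+00]
top circle 0.588005781173706 -0.2728690505027771 0.01928829960525036 (297, 195, 41, 41)
disc [ 0.58889133 -0.27274639  0.034     ] 454 316.5814977973568 216.44052863436124 0.03448341648566727
((0.5877729058265686, -0.2724500596523285), (0.03728240355849266, 0.03664878010749817), 3.3913938999176025)
```

View pics/w4.png

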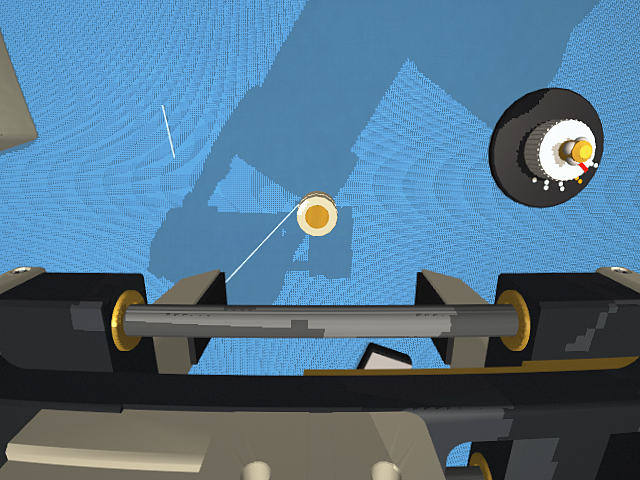

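Cap at pixel (317,216), which is (0.588,-0.2727); the tin is well clear. Descend and grip.

Call:
{"api": "send_rows", "payload": {
  "targets": [
    {"translation":[0.3,-0.4,3.5],"spin":0,"jaw":1},
    {"translation":[0.3,-0.4,7.5],"spin":0,"jaw":1},
    {"translation":[0.3,-0.4,11],"spin":0,"jaw":1},
    {"translation":[0.3,-0.4,13.5],"spin":0,"jaw":1},
    {"translation":[0.3,-0.4,14.5],"spin":0,"jaw":1}
  ]
}}

```text
time: 7.85
tool_pos: [0.5869, -0.2727, 0.0449]
tool_rot: [3.139, -0.004, -3.084]
contact_force: [-0.1, 0.5, -0.6]
opening: 0.0918
grip_force: 0.0
```

Call:
{"api": "send_rows", "payload": {
  "targets": [
    {"translation":[0,0,1],"spin":0,"jaw":1},
    {"translation":[0,0,2],"spin":0,"jaw":1},
    {"translation":[0,0,3],"spin":0,"jaw":1},
    {"translation":[0,0,4.1],"spin":0,"jaw":1},
    {"translation":[0,0,4.1],"spin":0,"jaw":1}
  ]
}}

```text
time: 8.35
tool_pos: [0.5874, -0.2736, 0.0052]
tool_rot: [3.14, -0.002, -3.085]
contact_force: [-0.3, 0.4, -0.7]
opening: 0.0919
grip_force: 0.0
```

Call:
{"api": "send_rows", "payload": {
  "targets": [
    {"translation":[0,0,0],"spin":0,"jaw":0.45},
    {"translation":[0,0,0],"spin":0,"jaw":0.45},
    {"translation":[0,0,0],"spin":0,"jaw":0.45},
    {"translation":[0,0,0],"spin":0,"jaw":0.45},
    {"translation":[0,0,0],"spin":0,"jaw":0.3}
  ],
  "force": 20
}}

```text
time: 8.85
tool_pos: [0.5884, -0.2741, 0.007]
tool_rot: [-3.141, 0.0, -3.085]
contact_force: [0.6, 0.6, -0.7]
opening: 0.0565
grip_force: 0.0
```

Call:
{"api": "send_rows", "payload": {
  "targets": [
    {"translation":[0,0,0],"spin":0,"jaw":0.2},
    {"translation":[0,0,0],"spin":0,"jaw":0.2},
    {"translation":[0,0,0],"spin":0,"jaw":0.2},
    {"translation":[0,0,0],"spin":0,"jaw":0.2},
    {"translation":[0,0,0],"spin":0,"jaw":0.2}
  ],
  "force": 40
}}

```text
time: 9.35
tool_pos: [0.5882, -0.274, 0.0067]
tool_rot: [3.141, 0.0, -3.085]
contact_force: [-0.3, 1.5, 1.0]
opening: 0.0374
grip_force: 40.0
```

Call:
{"api": "send_rows", "payload": {
  "targets": [
    {"translation":[0,0,-1],"spin":0,"jaw":0.2},
    {"translation":[0,0,-3],"spin":0,"jaw":0.2},
    {"translation":[0,0,-6],"spin":0,"jaw":0.2},
    {"translation":[0,0,-9],"spin":0,"jaw":0.2},
    {"translation":[0,0,-10],"spin":0,"jaw":0.2}
  ],
  "force": 50
}}

```text
time: 9.85
tool_pos: [0.5898, -0.2751, 0.1109]
tool_rot: [-3.138, 0.005, -3.085]
contact_force: [0.5, -0.4, 0.1]
opening: 0.0375
grip_force: 50.0
```

```bash
python3 - <<'E'
from h import *
st=monitor.observe(); Rm=rot(st['tool_rot']); print(st['opening'],st['tool_pos'],st['tool_rot'],Rm.T@(np.array([.5138,-.0511,st['tool_pos'][2]])-st['tool_pos'])*100)
E
```

```text
0.03751860490986274 [ 0.58983059 -0.27506156  0.11085443] [-3.13795511  0.00526939 -3.08515718] [ 6.32759973 22.78908255 -0.11623976]
```

Call:
{"api": "send_rows", "payload": {
  "targets": [
    {"translation":[1.2,4.5,0],"spin":0,"jaw":0.2},
    {"translation":[2.4,9,0],"spin":0,"jaw":0.2},
    {"translation":[3.7,13.5,0],"spin":0,"jaw":0.2},
    {"translation":[4.9,18,0],"spin":0,"jaw":0.2},
    {"translation":[6.2,22.7,0],"spin":0,"jaw":0.2}
  ]
}}

```text
time: 10.35
tool_pos: [0.5125, -0.0495, 0.1064]
tool_rot: [3.141, -0.0, -3.086]
contact_force: [1.0, 0.2, -0.6]
opening: 0.0371
grip_force: 50.0
```

Call:
{"api": "send_rows", "payload": {
  "targets": [
    {"translation":[0,0,0],"spin":0,"jaw":0.2},
    {"translation":[0,0,0],"spin":0,"jaw":0.2},
    {"translation":[0,0,0],"spin":0,"jaw":0.2},
    {"translation":[0,0,0],"spin":0,"jaw":0.2},
    {"translation":[0,0,0],"spin":0,"jaw":0.2}
  ]
}}

```text
time: 10.85
tool_pos: [0.5138, -0.052, 0.1065]
tool_rot: [3.142, -0.0, -3.087]
contact_force: [-0.9, -0.3, 0.5]
opening: 0.0374
grip_force: 50.0
```

```bash
python3 - <<'E'
from h import *
st=monitor.observe(); Rm=rot(st['tool_rot']); print(st['opening'],st['tool_pos'],st['tool_rot'],Rm.T@(np.array([.5138,-.0511,st['tool_pos'][2]])-st['tool_pos'])*100)
p,d=read_camera('wrist'); np.savez('w5.npz',p=p,d=d)
q,e=read_camera('scene'); r,_=read_camera('side')
save('w5.png',np.hstack([cv2.resize(p[200:400,180:460],(400,286)),cv2.resize(q[190:310,160:328],(400,286))]))
C=cloud('wrist',d,st)
hsv=cv2.cvtColor(p,cv2.COLOR_RGB2HSV);k=(C[...,2]>.12)&(C[...,2]<.15)&(hsv[...,0]>12)&(hsv[...,0]<30)&(hsv[...,1]>110)
print(k.sum(),np.median(C[k],0))
E
```

```text
0.037357374171349364 [ 0.51381677 -0.05199935  0.10649026] [ 3.14156000e+00 -8.03343688e-06 -3.08686982e+00] [-3.24465154e-03  8.98916833e-02  2.90936952e-06]
436 [ 0.50701423 -0.05257041  0.13431328]
```

View pics/w5.png

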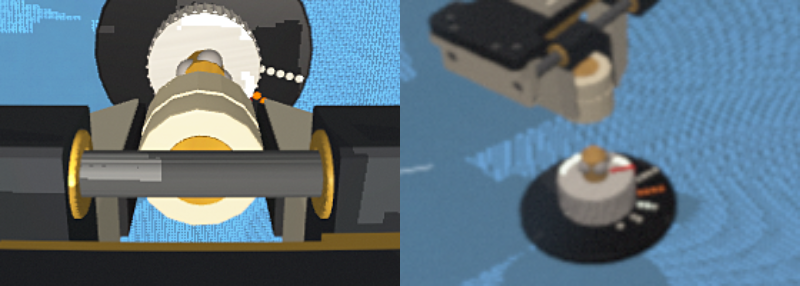

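The cap is held upright above the stud, and the pointer is still on orange. Descend slowly.

Call:
{"api": "send_rows", "payload": {
  "targets": [
    {"translation":[0,0.1,1],"spin":0,"jaw":0.2},
    {"translation":[0,0.1,2],"spin":0,"jaw":0.2},
    {"translation":[0,0.1,3],"spin":0,"jaw":0.2},
    {"translation":[0,0.1,3.8],"spin":0,"jaw":0.2},
    {"translation":[0,0.1,3.8],"spin":0,"jaw":0.2}
  ],
  "force": 60
}}

```text
time: 11.5
tool_pos: [0.5125, -0.0497, 0.0671]
tool_rot: [3.141, -0.003, -3.085]
contact_force: [-0.1, -0.7, -0.9]
opening: 0.0372
grip_force: 60.0
```

Call:
{"api": "send_rows", "payload": {
  "targets": [
    {"translation":[0,0,0.2],"spin":0,"jaw":0.2},
    {"translation":[0,0,0.4],"spin":0,"jaw":0.2},
    {"translation":[0,0,0.6],"spin":0,"jaw":0.2},
    {"translation":[0,0,0.7],"spin":0,"jaw":0.2},
    {"translation":[0,0,0.7],"spin":0,"jaw":0.2}
  ]
}}

```text
time: 12.0
tool_pos: [0.5135, -0.0499, 0.0617]
tool_rot: [3.142, 0.0, -3.085]
contact_force: [-0.2, -0.4, -0.5]
opening: 0.0374
grip_force: 60.0
```

Call:
{"api": "send_rows", "payload": {
  "targets": [
    {"translation":[0,0,0.1],"spin":0,"jaw":0.2},
    {"translation":[0,0,0.2],"spin":0,"jaw":0.2},
    {"translation":[0,0,0.3],"spin":0,"jaw":0.2},
    {"translation":[0,0,0.4],"spin":0,"jaw":0.2},
    {"translation":[0,0,0.5],"spin":0,"jaw":0.2}
  ]
}}

```text
time: 12.5
tool_pos: [0.5139, -0.0503, 0.0574]
tool_rot: [-3.141, 0.001, -3.085]
contact_force: [-2.7, -2.5, 12.7]
opening: 0.0375
grip_force: 60.0
```

Call:
{"api": "send_rows", "payload": {
  "targets": [
    {"translation":[0,0,0.1],"spin":0,"jaw":0.2},
    {"translation":[0,0,0.2],"spin":0,"jaw":0.2},
    {"translation":[0,0,0.3],"spin":0,"jaw":0.2},
    {"translation":[0,0,0.4],"spin":0,"jaw":0.2},
    {"translation":[0,0,0.5],"spin":0,"jaw":0.2}
  ]
}}

```text
time: 13.0
tool_pos: [0.5139, -0.0503, 0.0527]
tool_rot: [-3.141, 0.001, -3.085]
contact_force: [-1.4, -1.7, 3.7]
opening: 0.0371
grip_force: 60.0
```

Force rose to 12.7 N then dropped to 3.7 N: that's the click. Continue to the ceiling.

Call:
{"api": "send_rows", "payload": {
  "targets": [
    {"translation":[0,0,0.1],"spin":0,"jaw":0.2},
    {"translation":[0,0,0.2],"spin":0,"jaw":0.2},
    {"translation":[0,0,0.3],"spin":0,"jaw":0.2},
    {"translation":[0,0,0.4],"spin":0,"jaw":0.2},
    {"translation":[0,0,0.5],"spin":0,"jaw":0.2}
  ]
}}

```text
time: 13.5
tool_pos: [0.5134, -0.0497, 0.0465]
tool_rot: [3.141, -0.0, -3.085]
contact_force: [0.3, -0.3, -1.0]
opening: 0.0372
grip_force: 60.0
```

Call:
{"api": "send_rows", "payload": {
  "targets": [
    {"translation":[0,0,0.1],"spin":0,"jaw":0.2},
    {"translation":[0,0,0.2],"spin":0,"jaw":0.2},
    {"translation":[0,0,0.3],"spin":0,"jaw":0.2},
    {"translation":[0,0,0.3],"spin":0,"jaw":0.2},
    {"translation":[0,0,0.3],"spin":0,"jaw":0.2}
  ]
}}

```text
time: 14.0
tool_pos: [0.5136, -0.0497, 0.0455]
tool_rot: [-3.141, 0.001, -3.085]
contact_force: [-5.9, 0.2, 15.8]
opening: 0.0373
grip_force: 60.0
```

Call:
{"api": "send_rows", "payload": {
  "targets": [
    {"translation":[0,0,0.05],"spin":0,"jaw":0.2},
    {"translation":[0,0,0.05],"spin":0,"jaw":0.2},
    {"translation":[0,0,0.05],"spin":0,"jaw":0.2},
    {"translation":[0,0,0.05],"spin":0,"jaw":0.2},
    {"translation":[0,0,0.05],"spin":0,"jaw":0.2}
  ]
}}

```text
time: 14.5
tool_pos: [0.5136, -0.0497, 0.0455]
tool_rot: [-3.141, 0.001, -3.085]
contact_force: [-6.8, 0.6, 20.2]
opening: 0.037
grip_force: 60.0
```

Call:
{"api": "send_rows", "payload": {
  "targets": [
    {"translation":[0,0,0],"spin":0,"jaw":0.2},
    {"translation":[0,0,0],"spin":0,"jaw":0.2},
    {"translation":[0,0,0],"spin":0,"jaw":0.2},
    {"translation":[0,0,0],"spin":0,"jaw":0.2},
    {"translation":[0,0,0],"spin":0,"jaw":0.2}
  ]
}}

```text
time: 15.0
tool_pos: [0.5136, -0.0497, 0.0455]
tool_rot: [-3.141, 0.001, -3.085]
contact_force: [-6.7, 0.6, 20.3]
opening: 0.0371
grip_force: 60.0
```

```bash
python3 - <<'E'
from h import *
p,d=read_camera('wrist'); q,e=read_camera('scene')
save('w6.png',np.hstack([cv2.resize(p[200:400,180:460],(400,286)),cv2.resize(q[190:310,160:328],(400,286))]))
st=monitor.observe();print(st['contact_force'],st['tool_pos'])
E
```

```text
[-7.09195682  0.77741198 20.09743721] [ 0.5136097  -0.04971017  0.04546864]
```

View pics/w6.png

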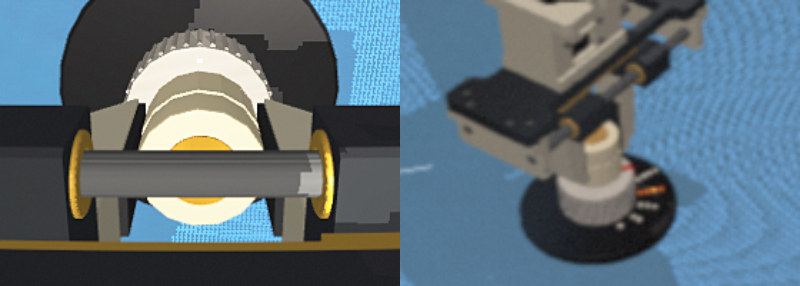

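The cap is fully down and upright, the pointer is still on the orange row, and the arm is holding a steady 20 N. Handing in.

```bash
python3 -c "
from cell import job
print(job.hand_in())"
```

```text
the job is handed in; nothing more can be done
None
```

The collar is set to the four-dot row (measured 1.26 rad), and the cap is clicked fully home on the stud. The job was handed in at about 15 s with the arm still pressing at about 20 N, and the hand-in returned no verdict.

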